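# Clear the pot off the sprung bed plate and lap the plate

### The job

Lift the pot off the sprung bed plate by its handle, keep it upright and set it down gently, standing fully on the folded mat. Then take the lapping block by its rib, lay it flat across the plate close against the raised lip, and sweep it along the middle of the plate to the open end, pressing all the way so that the plate stays about half sunk on its springs (it can sink 14 mm). Leave the block lying flat on the plate at the open end and leave the other things on the bench where they are.

Things in the scene. Friction and masses are not known exactly. Their poses are not given: they have to be found in the camera images.
- stand: fixed sprung bed stand: aluminium foot carrying a bare steel plate, 200 x 120 mm, on four springs. Origin: centre of the foot's underside, on the bench. x runs along the 200 mm length from the lip end to the open end, z up. Unpressed, the plate's top face is 58 mm above the origin. Lip: bar across the plate, x from -100 to -92 mm, 12 mm high above the plate's top face
- plate_top (a point): centre of the top face of the sprung plate (moves with the plate; axes as stand)
- plate (a joint): how far the plate is pressed down, in m: 0 unpressed, 0.014 fully down on its stops. It starts to sink at about 6 N and then takes about 0.9 N more per mm (about 12 N at 7 mm)
- pot: open stainless steel pot, 80 mm high, 90 mm across the rim, 80 mm across the foot, about 0.35 kg, with a fixed carrying handle arching over its mouth. Starts standing on the plate. Origin: centre of the underside; z up; the handle's bar runs along x
- pot_grip (a point): middle of the pot's handle bar, 137 mm above the pot's underside: black bar 88 mm long (along the pot's x), 18 mm wide (y), 14 mm high; the rim lies 50 mm below the bar's underside; two steel uprights at x = +-46 mm join bar and pot
- mat: fixed hard grey silicone mat folded flat in two layers, 190 mm (x) by 145 mm (y) by 12 mm thick, flat on the bench. Origin: centre of its underside; its top is 12 mm above. It lies to the left or the right of the stand
- block: lapping block, about 0.35 kg: dark steel sole 100 (x) by 46 (y) by 20 mm high, with a wooden rib on top, 84 long (x), 24 wide (y), 36 mm high (56 mm overall). Lies on the bench on the other side of the stand from the mat. Origin: centre of its underside; z up. For the sweep it lies across the plate, its x along the stand's y
- block_grip (a point): point on the block's rib to grip, 42 mm above the underside, on the centre line; grip across the rib's 24 mm width
- caliper: bystander: blue plastic caliper, 200 mm long, lying between robot and stand; origin at the middle of its beam's underside, beam along x
- spool_holder: bystander: black nylon spool holder, 90 x 120 mm, 83 mm high, behind the stand; origin at the centre of its underside
- tweezers_a: bystander: steel tweezers, 130 mm long (x), 8 mm high, left behind the stand; origin at the middle of the underside
- tweezers_b: bystander: steel tweezers, 130 mm long (x), 8 mm high, right behind the stand; origin at the middle of the underside
- palette: bystander: round ceramic palette, 104 mm across, 14 mm high, behind the stand; origin at the centre of its underside
- jar: bystander: closed jar, 68 mm across, 90 mm high, far right; origin at the centre of its underside
- cup: bystander: grey open cup, 76 mm across, 95 mm high, far left; origin at the centre of its underside

How it is judged:
By the outcome, as a careful person would: the job done as asked, in the order asked, and still so for the second after the job is handed in, with the robot touching nothing.
It also fails if it takes over 72 s, if anything falls off the work surface, if the arm or the gripper's body presses on something with over 40 N, if the wrist force passes 120 N, or if a joint passes its speed limit or range.

### The arm

A 6-joint arm with a two-finger parallel gripper is mounted at the origin on the work surface. World frame = base frame: x ahead of the robot, y to its left, z up, the work surface at z = 0. Lengths are in m, angles in rad, forces in N, time in s.
With the tool pointing down it reaches from about 0.425 to 0.95 m from the base axis. Payload 3.5 kg.
Tool frame: the origin (TCP) lies midway between the tips of the shut fingers; the grasp point (between the pads) lies 19 mm behind it; z points along the fingers, y is the line along which they close (so a half turn about z gives the same grasp; the last joint's range is limited). The gripper opens to 85 mm and grips with 20 to 120 N. Pads are 22 mm wide; open, the fingers measure 114 mm over their backs; the gripper's body (76 mm by 85 mm) begins 54 mm behind the grasp point. The pads swing forward as they close: fully open they stand 13 mm farther back than shut.
Start: joints at [-1.269, 0.286, 1.577, -0, 1.279, -0.15], TCP at [0.295, -0.607, 0.231] pointing down, gripper open.
Joint ranges: [-2.77, 2.77], [-0.9, 2.22], [0.21, 2.48], [-1.53, 4.67], [0.24, 2.81], [-2.84, 2.84]. Speed limits (rad/s): [2.79, 2.79, 3.14, 3.14, 3.14, 3.14].

### API

Orientations are given as a unit quaternion [x, y, z, w].
In Python, from plant import ctrl gives the robot as it stands.
- The arm moves only by the tool move_arm, never from a script. Its argument "plan" is a list of rows, each an object of numbers: "x", "y", "z": the shift along the tool's x, y, z in m; "yaw": the turn about the tool's z in rad; "fingers": the closure, from 0 (fully open) to 1 (shut). In form: [{"x": .., "y": .., "z": .., "yaw": .., "fingers": ..}, ...]. A call has 1 to 5 rows; each row is the pose to reach, as a shift and turn from the pose commanded when the call began, along the tool's axes at that moment; what a row does not reach only later rows make up. A row lasts 1/10 s, in which the tool goes at most 50 mm and 8.59 degrees, less where a joint would pass 70% of its speed; a pose out of reach is approached as far as the arm can. A call with a gripper value outside its range is refused whole. The fingers move at their own pace and stop on an object; "force" is the grip in N (left out, the last holds). Time passes only in rows, so rows that repeat a pose let the fingers close. It gives the time, the measured TCP pose, the force, the opening and the grip force at its end, in the units of the state.
- ctrl.get_state(): the state, without advancing time (a new reading comes with each control period).
- ctrl.read_camera(name): name is "side" or "top"; returns the picture (420x560x3 uint8, red, green, blue); there is no depth.
- ctrl.camera_model(name): a dict with "intrinsics" (3x3 intrinsics, pixels), "distortion" ([k1, k2, p1, p2, k3] as OpenCV has them; the pictures are not rectified), "cam_to_world" (4x4, takes a point from camera to world coordinates). Camera axes: x right, y up, looking along -z (the intrinsics and any distortion apply to the point x, -y, -z); pixel columns grow to the right and rows downward; lengths in m; the calibration is good to about 2 mm. A picture is of the moment at which its call begins. camera_model takes no time and is no camera call.
- ctrl.sign_off(): hands the job in; it is judged then, once.
The state is a dict: "time": time; "qpos": joint angles; "dq": joint speeds; "joint_efforts": joint torques, N m; "eef_pos": TCP position; "tcp_rot": TCP orientation; "contact_force": force on the tool from outside, world axes, zero at the start; "wrist_torque": the same for the moment, N m; "opening": opening from 0.0 (shut) to 1.0 (fully open); "finger_force": force on a finger pad.
Only numpy, scipy, OpenCV 4.12 (cv2) and the standard library are available. Lean on these libraries where they do the work, as an engineer would, in place of code of your own. Each camera call takes 0.05 s, during which the arm holds its last target. There are 200 camera calls.

## Working session

There is one attempt and no reset: what is moved stays moved. The work goes in short steps, Python scripts to look and compute and a tool call to move; the robot and the scene stay as the last step left them, time stands still between calls to the robot, and variables do not carry over. Pictures are saved under pics/ and viewed, at most 10 in all, crops included, and the job is handed in when it is done.

Besides the shell and the picture viewer there is one more tool, called after ">>>" by a JSON object that holds its "name" and its "arguments". move_arm: Moves the arm, as the interface text tells. Its arguments: {"type":"object","properties":{"plan":{"type":"array"},"force":{"type":"number"}},"required":["plan"]}

```bash
mkdir -p pics; cat > h.py <<'E'
import numpy as np, cv2
from plant import ctrl
def snap(n,f):
    im=ctrl.read_camera(n); cv2.imwrite('pics/'+f,np.ascontiguousarray(im[:,:,::-1])); return im
def ray(n,u,v):
    m=ctrl.camera_model(n); K=np.array(m['intrinsics'],float); d=np.array(m['distortion'],float); T=np.array(m['cam_to_world'])
    p=cv2.undistortPoints(np.array([[[u,v]]],float),K,d)[0,0]
    return T[:3,3],T[:3,:3]@np.array([p[0],-p[1],-1])
def at(n,u,v,z):
    o,r=ray(n,u,v); return (o+r*(z-o[2])/r[2]).round(4)
def proj(n,P):
    m=ctrl.camera_model(n); K=np.array(m['intrinsics'],float); d=np.array(m['distortion'],float); T=np.linalg.inv(np.array(m['cam_to_world']))
    c=(T[:3,:3]@np.atleast_2d(P).T).T+T[:3,3]; c=c*[1,-1,-1]
    return cv2.projectPoints(c.reshape(-1,1,3),np.zeros(3),np.zeros(3),K,d)[0].reshape(-1,2).round(1)
E
python3 - <<'E'
from h import *
snap('top','t0.png');snap('side','s0.png')
for n in('top','side'):
    print(np.array(ctrl.camera_model(n)['cam_to_world']).round(3))
s=ctrl.get_state();print({k:np.round(s[k],3) for k in s})
E
```

```text
[[-1.100e-02  9.980e-01 -6.100e-02  5.160e-01]
 [-1.000e+00 -1.100e-02  1.000e-03  1.200e-02]
 [ 0.000e+00  6.100e-02  9.980e-01  1.355e+00]
 [ 0.000e+00  0.000e+00  0.000e+00  1.000e+00]]
[[-0.975  0.114 -0.191  0.338]
 [-0.222 -0.574  0.788  0.971]
 [-0.02   0.811  0.585  0.87 ]
 [ 0.     0.     0.     1.   ]]
{'time': np.float64(0.1), 'qpos': array([-1.269,  0.287,  1.578, -0.   ,  1.279, -0.15 ]), 'dq': array([-0.001, -0.002, -0.003, -0.   , -0.001, -0.001]), 'joint_efforts': array([ 0.000e+00, -4.073e+01, -2.937e+01, -0.000e+00,  3.000e-03,
        0.000e+00]), 'eef_pos': array([ 0.295, -0.607,  0.23 ]), 'tcp_rot': array([ 0.975,  0.224, -0.   , -0.001]), 'contact_force': array([-0.333,  0.45 , -1.03 ]), 'wrist_torque': array([ 0.028,  0.02 , -0.03 ]), 'finger_force': np.float64(0.0), 'opening': np.float64(1.005)}
```

View pics/t0.png

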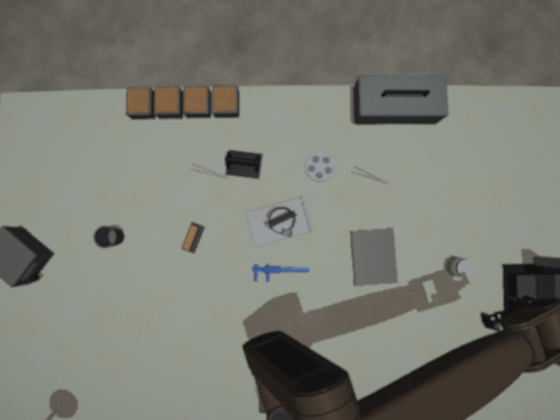

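View pics/s0.png

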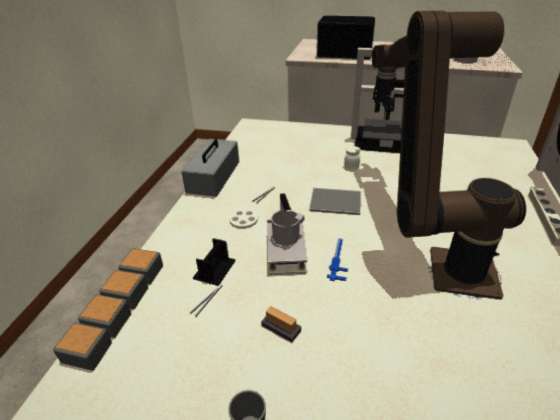

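The top view shows the block at about (193,237), the stand around (278,221) with the pot handle at (282,218), the mat at (374,256) and the caliper at (280,270). Enlarged crops next.

```bash
python3 - <<'E'
import cv2
t=cv2.imread('pics/t0.png')[185:295,175:405]
t=cv2.convertScaleAbs(cv2.resize(t,(795,380),interpolation=cv2.INTER_CUBIC),alpha=1.4)
for i in range(180,405,20): cv2.putText(t,str(i),(int((i-175)*3.4565),10),0,.35,(0,0,255),1); cv2.line(t,(int((i-175+.5)*3.4565),12),(int((i-175+.5)*3.4565),18),(0,0,255),1)
for i in range(190,295,20): cv2.putText(t,str(i),(0,int((i-185+.5)*3.4545)),0,.35,(0,0,255),1)
cv2.imwrite('pics/t0c.png',t)
s=cv2.imread('pics/s0.png')[185:345,200:370]
s=cv2.resize(s,(637,600),interpolation=cv2.INTER_CUBIC)
for i in range(200,370,20): cv2.putText(s,str(i),(int((i-200)*3.75),10),0,.35,(0,0,255),1)
for i in range(200,345,20): cv2.putText(s,str(i),(0,int((i-185+.5)*3.75)),0,.35,(0,0,255),1)
cv2.imwrite('pics/s0c.png',s)
E
```

```text
(no output)
```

View pics/t0c.png

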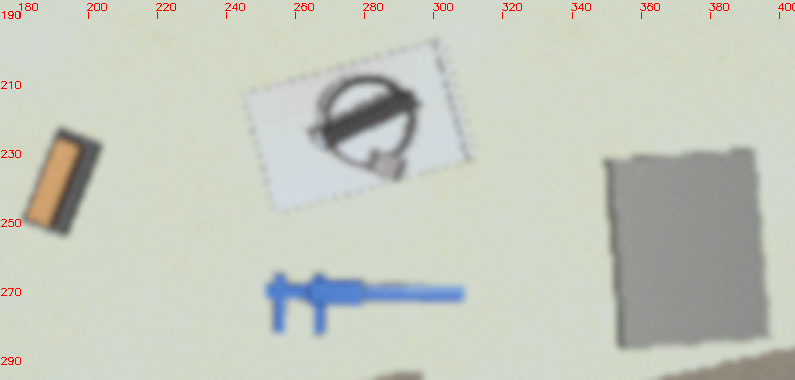

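View pics/s0c.png

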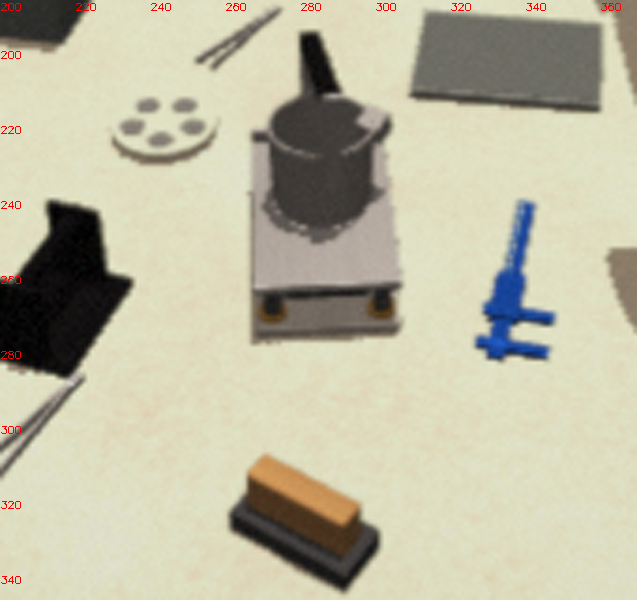

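The crops show the plate corners at crop pixels (243,95), (436,40), (470,160), (280,212), with the lip on the right (−y) end. The handle bar runs from about (325,140) to (412,98), and the block and mat corners are clear. I'll fit poses to these.

```bash
cat > fit.py <<'E'
from h import *
from scipy.optimize import least_squares
T=lambda X,Y:(175+(X+.5)/3.4565-.5,185+(Y+.5)/3.4545-.5)
S=lambda X,Y:(200+(X+.5)/3.75-.5,185+(Y+.5)/3.75-.5)
def fit(name,obs,p0):
    def pts(p):
        c,s=np.cos(p[2]),np.sin(p[2])
        return lambda L:np.array([p[0]+c*L[0]-s*L[1],p[1]+s*L[0]+c*L[1],L[2]])
    def res(p):
        w=pts(p); return np.concatenate([proj(n,w(L))[0]-(T(*px) if n=='top' else S(*px)) for n,L,px in obs])
    r=least_squares(res,p0,loss='soft_l1',diff_step=1e-3,x_scale=[.01,.01,.1])
    print(name,r.x.round(4),'yaw deg',np.degrees(r.x[2]).round(1),'\n',res(r.x).reshape(-1,2).round(1).tolist())
fit('stand',[('top',(-.1,-.06,.07),(436,40)),('top',(-.1,.06,.07),(470,160)),('top',(.1,.06,.058),(280,212)),('top',(.1,-.06,.058),(243,95)),
 ('side',(.1,.06,.058),(401,285)),('side',(.1,-.06,.058),(252,290))],[.55,0,1.8])
B=.202
fit('pot',[('top',(.0,0,B),(367,119)),('top',(.044,0,B),(411,99)),('top',(-.044,0,B),(326,140)),('side',(.044,0,B),(309,33))],[.55,0,-1.2])
fit('mat',[('top',(.095,.0725,.012),(609,160)),('top',(.095,-.0725,.012),(752,149)),('top',(-.095,-.0725,.012),(769,336)),('top',(-.095,.0725,.012),(624,347)),
 ('side',(.095,-.0725,.012),(427,11)),('side',(-.095,-.0725,.012),(602,25)),('side',(-.095,.0725,.012),(599,106)),('side',(.095,.0725,.012),(411,94))],[.45,-.22,0])
H=.056
fit('block',[('top',(.042,.012,H),(62,137)),('top',(.042,-.012,H),(83,146)),('top',(-.042,-.012,H),(50,229)),('top',(-.042,.012,H),(25,220)),
 ('top',(.05,-.023,.02),(102,143)),('top',(-.05,-.023,.02),(69,235)),
 ('side',(.042,-.012,H),(265,455)),('side',(-.042,-.012,H),(361,505)),('side',(-.042,.012,H),(345,530)),('side',(.042,.012,H),(248,478)),
 ('side',(-.05,.023,0),(345,590)),('side',(-.05,-.023,.02),(379,538))],[.5,.2,-.4])
print(ctrl.get_state()['time'])
E
python3 fit.py
```

```text
stand [0.5594 0.0092 1.809 ] yaw deg 103.6 
 [[5.6, -0.1], [4.9, 0.1], [1.4, -0.0], [3.4, -1.0], [0.4, -2.1], [0.5, -2.5]]
pot [ 0.561   0.     -1.1547] yaw deg -66.2 
 [[4.1, -0.1], [4.8, -0.5], [2.4, -0.1], [1.1, -1.8]]
mat [ 0.4354 -0.3096  0.    ] yaw deg 0.0 
 [[2.1, -1.9], [2.2, 0.8], [-1.3, 1.8], [-1.2, -0.7], [0.5, -0.2], [1.1, 1.0], [-0.6, 0.4], [-1.2, -2.1]]
block [ 0.5086  0.3178 -0.3109] yaw deg -17.8 
 [[-2.4, -0.0], [-1.8, -0.5], [0.2, -0.5], [0.6, -0.0], [-1.3, -0.6], [-0.5, 0.5], [-1.3, -0.2], [0.7, -1.0], [0.4, -1.1], [-1.7, -0.1], [1.1, 0.9], [0.5, -2.6]]
0.1
```

```bash
sed -i 's/reshape(-1,2).round(1)/reshape(-1,2)/' h.py; sed -i "s/diff_step=1e-3,x_scale=\[.01,.01,.1\]/x_scale=[.01,.01,.1]/" fit.py; python3 fit.py
```

```text
stand [0.5592 0.0213 1.8256] yaw deg 104.6 
 [[1.6, -0.4], [1.4, -0.3], [-1.8, 0.5], [-0.4, -0.3], [0.3, 0.3], [0.1, 0.4]]
pot [ 0.5607  0.0115 -1.1386] yaw deg -65.2 
 [[0.2, 0.0], [0.9, -0.5], [-1.3, 0.3], [0.1, 0.2]]
mat [ 0.4353 -0.308   0.0605] yaw deg 3.5 
 [[0.1, -0.5], [0.1, -0.3], [-0.2, 0.4], [0.1, 0.5], [-0.7, 0.7], [0.1, 0.4], [0.7, -0.1], [-0.3, -0.9]]
block [ 0.5081  0.3167 -0.3834] yaw deg -22.0 
 [[-1.2, 0.2], [-0.6, 0.2], [-0.4, -0.4], [0.2, -0.4], [-0.1, 0.3], [-1.4, 0.8], [-0.2, -1.0], [0.6, -0.4], [-0.3, -0.7], [-1.0, -1.3], [0.1, 1.3], [0.6, -1.7]]
0.1
```

```bash
cat >> h.py <<'E'
from scipy.spatial.transform import Rotation as R
def go(x,y,z,axdeg=None):
    s=ctrl.get_state(); M=R.from_quat(s['tcp_rot']).as_matrix()
    d=M.T@(np.array([x,y,z])-s['eef_pos']); a=np.degrees(np.arctan2(M[1,0],M[0,0]))
    yaw=0 if axdeg is None else -np.radians((axdeg-a+180)%360-180)
    print('t',round(float(s['time']),2),'tcp',s['eef_pos'].round(4),'ax',a.round(1),'tilt',M[:,2].round(3),'F',s['contact_force'].round(1),'q6',s['qpos'][5].round(2),'| d',d.round(4),'yaw',round(float(yaw),4))
E
python3 -c "
from h import *
go(.561,.0115,.29,114.8)"
```

```text
t 0.1 tcp [ 0.2946 -0.6067  0.2301] ax 25.9 tilt [-0.001  0.002 -1.   ] F [-0.3  0.5 -1. ] q6 -0.15 | d [ 0.5096 -0.4399 -0.0588] yaw -1.5518
```

>>> {"name": "move_arm", "arguments": {"plan": [{"x":0.51,"y":-0.44,"z":-0.06,"yaw":-1.552,"fingers":0},{"x":0.51,"y":-0.44,"z":-0.06,"yaw":-1.552,"fingers":0},{"x":0.51,"y":-0.44,"z":-0.06,"yaw":-1.552,"fingers":0},{"x":0.51,"y":-0.44,"z":-0.06,"yaw":-1.552,"fingers":0},{"x":0.51,"y":-0.44,"z":-0.06,"yaw":-1.552,"fingers":0}]}}

```text
time: 0.6
eef_pos: [0.3936, -0.3765, 0.2531]
tcp_rot: [0.823, 0.568, 0.0, -0.0]
contact_force: [0.6, -0.4, -0.7]
opening: 0.999
finger_force: 0.0
```

```bash
python3 -c "
from h import *
go(.561,.0115,.29,114.8)"
```

```text
t 0.6 tcp [ 0.3936 -0.3765  0.2531] ax 69.2 tilt [-0.     0.001 -1.   ] F [ 0.6 -0.4 -0.7] q6 -0.59 | d [ 0.4222  0.0186 -0.0366] yaw -0.7962
```

>>> {"name": "move_arm", "arguments": {"plan": [{"x":0.422,"y":0.018,"z":-0.037,"yaw":-0.796,"fingers":0},{"x":0.422,"y":0.018,"z":-0.037,"yaw":-0.796,"fingers":0},{"x":0.422,"y":0.018,"z":-0.037,"yaw":-0.796,"fingers":0},{"x":0.422,"y":0.018,"z":-0.037,"yaw":-0.796,"fingers":0},{"x":0.422,"y":0.018,"z":-0.037,"yaw":-0.796,"fingers":0}]}}

```text
time: 1.1
eef_pos: [0.4931, -0.1482, 0.2752]
tcp_rot: [0.558, 0.83, -0.0, -0.0]
contact_force: [0.6, -0.1, 0.3]
opening: 1.002
finger_force: 0.0
```

```bash
python3 -c "
from h import *
go(.561,.0115,.29,114.8)"
```

```text
t 1.1 tcp [ 0.4931 -0.1482  0.2752] ax 112.2 tilt [-0.  0. -1.] F [ 0.6 -0.1  0.3] q6 -0.88 | d [ 0.1223  0.1231 -0.0148] yaw -0.0458
```

>>> {"name": "move_arm", "arguments": {"plan": [{"x":0.122,"y":0.123,"z":-0.015,"yaw":-0.046,"fingers":0},{"x":0.122,"y":0.123,"z":-0.015,"yaw":-0.046,"fingers":0},{"x":0.122,"y":0.123,"z":-0.015,"yaw":-0.046,"fingers":0},{"x":0.122,"y":0.123,"z":-0.015,"yaw":-0.046,"fingers":0},{"x":0.122,"y":0.123,"z":-0.015,"yaw":-0.046,"fingers":0}]}}

```text
time: 1.6
eef_pos: [0.5623, 0.0116, 0.2901]
tcp_rot: [0.539, 0.842, 0.0, -0.0]
contact_force: [0.1, -0.4, 0.1]
opening: 1.0
finger_force: 0.0
```

```bash
python3 -c "
from h import *
go(.561,.0115,.176,114.8)"
```

```text
t 1.6 tcp [0.5623 0.0116 0.2901] ax 114.7 tilt [-0.     0.001 -1.   ] F [ 0.1 -0.4  0.1] q6 -0.59 | d [ 0.0004 -0.0012  0.1141] yaw -0.0011
```

>>> {"name": "move_arm", "arguments": {"plan": [{"x":0,"y":-0.001,"z":0.03,"yaw":0,"fingers":0},{"x":0,"y":-0.001,"z":0.06,"yaw":0,"fingers":0},{"x":0,"y":-0.001,"z":0.09,"yaw":0,"fingers":0},{"x":0,"y":-0.001,"z":0.105,"yaw":0,"fingers":0},{"x":0,"y":-0.001,"z":0.115,"yaw":0,"fingers":0}]}}

```text
time: 2.1
eef_pos: [0.5599, 0.0075, 0.1735]
tcp_rot: [0.542, 0.841, -0.001, -0.001]
contact_force: [-0.5, 0.4, -0.1]
opening: 1.003
finger_force: 0.0
```

>>> {"name": "move_arm", "arguments": {"plan": [{"x":0,"y":0,"z":0,"yaw":0,"fingers":0.3},{"x":0,"y":0,"z":0,"yaw":0,"fingers":0.5},{"x":0,"y":0,"z":0,"yaw":0,"fingers":0.6}], "force": 60}}

```text
time: 2.4
eef_pos: [0.562, 0.0079, 0.1772]
tcp_rot: [0.541, 0.841, 0.001, 0.001]
contact_force: [-0.4, 0.2, 0.2]
opening: 0.511
finger_force: 0.0
```

```bash
python3 - <<'E'
from h import *
go(.561,.0115,.175,114.8)
a=snap('top','a.png');b=snap('side','b.png')
A=cv2.resize(a[170:270,230:340],(396,360),interpolation=2);B=cv2.resize(b[140:270,230:340],(396,468),interpolation=2)
c=np.zeros((470,795,3),np.uint8);c[:360,:396]=A;c[:468,399:]=B
cv2.imwrite('pics/c1.png',cv2.convertScaleAbs(c[:,:,::-1],alpha=1.5))
E
```

```text
t 2.4 tcp [0.562  0.0079 0.1772] ax 114.5 tilt [ 0.003 -0.001 -1.   ] F [-0.4  0.2  0.2] q6 -0.59 | d [0.0036 0.0006 0.0022] yaw -0.0059
```

View pics/c1.png

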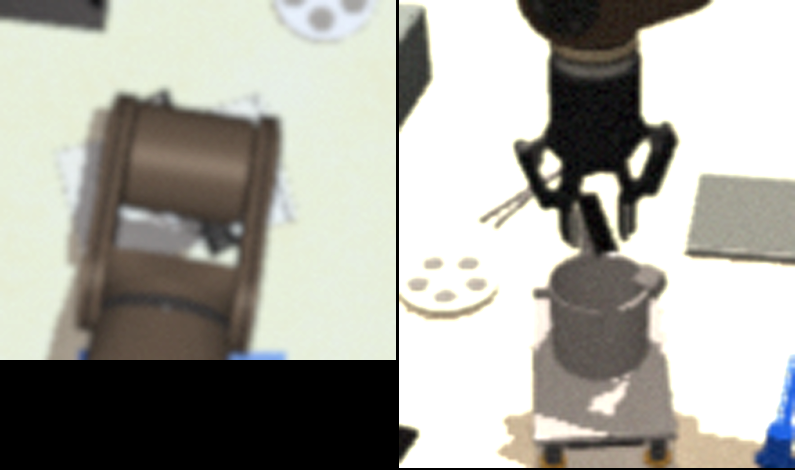

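The side view shows the handle bar sitting between the two fingers (tips at crop pixels 570 and 627, bar at about 597), so I'll close on it.

>>> {"name": "move_arm", "arguments": {"plan": [{"x":0.002,"y":0,"z":0.001,"yaw":0,"fingers":0.7},{"x":0.002,"y":0,"z":0.001,"yaw":0,"fingers":0.8},{"x":0.002,"y":0,"z":0.001,"yaw":0,"fingers":1},{"x":0.002,"y":0,"z":0.001,"yaw":0,"fingers":1},{"x":0.002,"y":0,"z":0.001,"yaw":0,"fingers":1}], "force": 60}}

```text
time: 3.0
eef_pos: [0.5604, 0.0103, 0.1748]
tcp_rot: [0.541, 0.841, 0.0, 0.0]
contact_force: [0.1, 1.7, 2.5]
opening: 0.195
finger_force: 60.2
```

>>> {"name": "move_arm", "arguments": {"plan": [{"x":0,"y":0,"z":-0.003,"yaw":0,"fingers":1},{"x":0,"y":0,"z":-0.01,"yaw":0,"fingers":1},{"x":0,"y":0,"z":-0.02,"yaw":0,"fingers":1},{"x":0,"y":0,"z":-0.035,"yaw":0,"fingers":1},{"x":0,"y":0,"z":-0.05,"yaw":0,"fingers":1}]}}

```text
time: 3.5
eef_pos: [0.5601, 0.01, 0.2257]
tcp_rot: [0.541, 0.841, 0.0, 0.0]
contact_force: [0.1, 0.1, -3.0]
opening: 0.198
finger_force: 59.4
```

```bash
python3 - <<'E'
from h import *
go(.4353,-.308,.24)
E
```

```text
t 3.5 tcp [0.5601 0.01   0.2257] ax 114.5 tilt [ 0. -0. -1.] F [ 0.1  0.1 -3. ] q6 -0.59 | d [-0.2377 -0.2452 -0.0143] yaw 0.0
```

>>> {"name": "move_arm", "arguments": {"plan": [{"x":-0.007,"y":-0.007,"z":-0.01,"yaw":0,"fingers":1},{"x":-0.02,"y":-0.021,"z":-0.014,"yaw":0,"fingers":1},{"x":-0.04,"y":-0.041,"z":-0.014,"yaw":0,"fingers":1},{"x":-0.062,"y":-0.064,"z":-0.014,"yaw":0,"fingers":1},{"x":-0.085,"y":-0.087,"z":-0.014,"yaw":0,"fingers":1}]}}

```text
time: 4.0
eef_pos: [0.5154, -0.1048, 0.2394]
tcp_rot: [0.541, 0.841, -0.0, 0.001]
contact_force: [0.8, -0.2, -3.3]
opening: 0.2
finger_force: 59.5
```

>>> {"name": "move_arm", "arguments": {"plan": [{"x":-0.023,"y":-0.024,"z":0,"yaw":0,"fingers":1},{"x":-0.046,"y":-0.047,"z":0,"yaw":0,"fingers":1},{"x":-0.069,"y":-0.07,"z":0,"yaw":0,"fingers":1},{"x":-0.09,"y":-0.093,"z":0,"yaw":0,"fingers":1},{"x":-0.11,"y":-0.114,"z":0,"yaw":0,"fingers":1}]}}

```text
time: 4.5
eef_pos: [0.4568, -0.2525, 0.2394]
tcp_rot: [0.541, 0.841, -0.0, 0.001]
contact_force: [0.1, -0.2, -3.4]
opening: 0.198
finger_force: 59.5
```

>>> {"name": "move_arm", "arguments": {"plan": [{"x":-0.016,"y":-0.017,"z":0,"yaw":0,"fingers":1},{"x":-0.03,"y":-0.031,"z":0,"yaw":0,"fingers":1},{"x":-0.039,"y":-0.04,"z":0,"yaw":0,"fingers":1},{"x":-0.043,"y":-0.044,"z":0,"yaw":0,"fingers":1},{"x":-0.043,"y":-0.044,"z":0,"yaw":0,"fingers":1}]}}

```text
time: 5.0
eef_pos: [0.4354, -0.3084, 0.2386]
tcp_rot: [0.542, 0.841, 0.0, 0.0]
contact_force: [0.1, 0.0, -3.4]
opening: 0.199
finger_force: 59.5
```

```bash
python3 - <<'E'
from h import *
go(.4353,-.308,.132)
E
```

```text
t 5.0 tcp [ 0.4354 -0.3084  0.2386] ax 114.4 tilt [ 0.  0. -1.] F [ 0.1  0.  -3.4] q6 -1.23 | d [4.000e-04 1.000e-04 1.066e-01] yaw 0.0
```

>>> {"name": "move_arm", "arguments": {"plan": [{"x":0,"y":0,"z":0.015,"yaw":0,"fingers":1},{"x":0,"y":0,"z":0.04,"yaw":0,"fingers":1},{"x":0,"y":0,"z":0.065,"yaw":0,"fingers":1},{"x":0,"y":0,"z":0.085,"yaw":0,"fingers":1},{"x":0,"y":0,"z":0.095,"yaw":0,"fingers":1}]}}

```text
time: 5.5
eef_pos: [0.4346, -0.3056, 0.1398]
tcp_rot: [0.541, 0.841, 0.001, -0.003]
contact_force: [0.5, -0.0, -2.6]
opening: 0.199
finger_force: 59.4
```

>>> {"name": "move_arm", "arguments": {"plan": [{"x":0,"y":0,"z":0.003,"yaw":0,"fingers":1},{"x":0,"y":0,"z":0.006,"yaw":0,"fingers":1},{"x":0,"y":0,"z":0.009,"yaw":0,"fingers":1},{"x":0,"y":0,"z":0.011,"yaw":0,"fingers":1},{"x":0,"y":0,"z":0.012,"yaw":0,"fingers":1}]}}

```text
time: 6.0
eef_pos: [0.4359, -0.3083, 0.1318]
tcp_rot: [0.541, 0.841, -0.0, 0.001]
contact_force: [-0.5, -0.1, -2.7]
opening: 0.197
finger_force: 59.4
```

>>> {"name": "move_arm", "arguments": {"plan": [{"x":0,"y":0,"z":0.001,"yaw":0,"fingers":1},{"x":0,"y":0,"z":0.001,"yaw":0,"fingers":1}]}}

```text
time: 6.2
eef_pos: [0.4356, -0.3081, 0.1304]
tcp_rot: [0.541, 0.841, 0.0, 0.0]
contact_force: [-0.9, -0.1, -2.3]
opening: 0.2
finger_force: 59.4
```

Force is just starting to ease; a few more 1 mm steps.

>>> {"name": "move_arm", "arguments": {"plan": [{"x":0,"y":0,"z":0.001,"yaw":0,"fingers":1},{"x":0,"y":0,"z":0.001,"yaw":0,"fingers":1},{"x":0,"y":0,"z":0.001,"yaw":0,"fingers":1}]}}

```text
time: 6.5
eef_pos: [0.4356, -0.308, 0.1293]
tcp_rot: [0.541, 0.841, 0.0, -0.0]
contact_force: [0.6, -0.1, -3.2]
opening: 0.198
finger_force: 59.4
```

>>> {"name": "move_arm", "arguments": {"plan": [{"x":0,"y":0,"z":0.001,"yaw":0,"fingers":1},{"x":0,"y":0,"z":0.001,"yaw":0,"fingers":1},{"x":0,"y":0,"z":0.001,"yaw":0,"fingers":1}]}}

```text
time: 6.8
eef_pos: [0.4359, -0.3082, 0.1288]
tcp_rot: [0.541, 0.841, -0.0, 0.0]
contact_force: [0.0, 0.5, -0.0]
opening: 0.203
finger_force: 59.8
```

>>> {"name": "move_arm", "arguments": {"plan": [{"x":0,"y":0,"z":0.0005,"yaw":0,"fingers":0.75},{"x":0,"y":0,"z":0.0005,"yaw":0,"fingers":0.6},{"x":0,"y":0,"z":0.0005,"yaw":0,"fingers":0.3},{"x":0,"y":0,"z":0.0005,"yaw":0,"fingers":0},{"x":0,"y":0,"z":0.0005,"yaw":0,"fingers":0}]}}

```text
time: 7.3
eef_pos: [0.4356, -0.3081, 0.1279]
tcp_rot: [0.541, 0.841, -0.0, 0.0]
contact_force: [0.1, 1.4, 0.4]
opening: 0.89
finger_force: 0.0
```

>>> {"name": "move_arm", "arguments": {"plan": [{"x":0,"y":0,"z":0,"yaw":0,"fingers":0},{"x":0,"y":0,"z":-0.03,"yaw":0,"fingers":0},{"x":0,"y":0,"z":-0.07,"yaw":0,"fingers":0},{"x":0,"y":0,"z":-0.11,"yaw":0,"fingers":0},{"x":0,"y":0,"z":-0.13,"yaw":0,"fingers":0}]}}

```text
time: 7.8
eef_pos: [0.4367, -0.3091, 0.2624]
tcp_rot: [0.541, 0.841, -0.001, 0.003]
contact_force: [-0.3, 0.6, 1.2]
opening: 1.003
finger_force: 0.0
```

```bash
python3 - <<'E'
from h import *
go(.5081,.3167,.26,158)
b=snap('side','b2.png');a=snap('top','a2.png')
B=cv2.resize(b[150:350,220:380],(480,600),interpolation=2)
cv2.imwrite('pics/c2.png',cv2.convertScaleAbs(B[:,:,::-1],alpha=1.1))
E
```

```text
t 7.8 tcp [ 0.4367 -0.3091  0.2624] ax 114.5 tilt [ 0.004 -0.005 -1.   ] F [-0.3  0.6  1.2] q6 -1.23 | d [ 5.400e-01  3.242e-01 -2.000e-04] yaw -0.7597
```

View pics/c2.png

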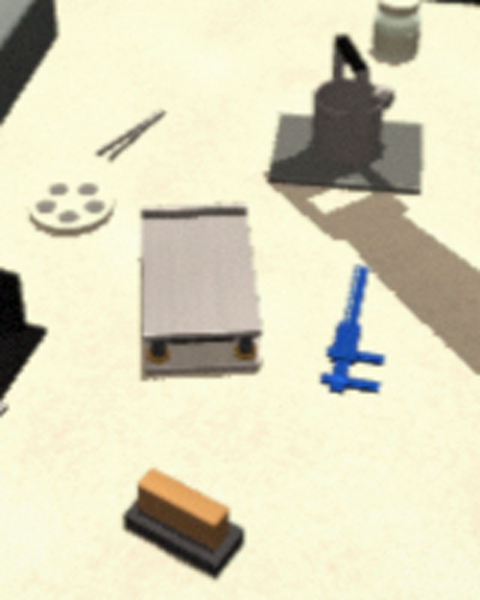

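The pot stands upright well inside the mat, and the empty plate is visible: lip top back corners at crop pixels (142,207) and (246,205), open-end corners at (142,337) and (260,332). Moving to the block.

>>> {"name": "move_arm", "arguments": {"plan": [{"x":0.54,"y":0.324,"z":0,"yaw":-0.76,"fingers":0},{"x":0.54,"y":0.324,"z":0,"yaw":-0.76,"fingers":0},{"x":0.54,"y":0.324,"z":0,"yaw":-0.76,"fingers":0},{"x":0.54,"y":0.324,"z":0,"yaw":-0.76,"fingers":0},{"x":0.54,"y":0.324,"z":0,"yaw":-0.76,"fingers":0}]}}

```text
time: 8.4
eef_pos: [0.4629, -0.0575, 0.2558]
tcp_rot: [0.193, 0.981, 0.0, -0.001]
contact_force: [1.1, -0.6, 0.3]
opening: 0.998
finger_force: 0.0
```

```bash
python3 - <<'E'
from h import *
go(.5081,.3167,.26,158)
import re
src=open('fit.py').read().split("fit('stand'")[0]
exec(src)
S=lambda X,Y:(220+(X+.5)/3-.5,150+(Y+.5)/3-.5)
fit('stand side only',[('side',(-.1,-.06,.07),(142,207)),('side',(-.1,.06,.07),(246,205)),('side',(.1,.06,.058),(260,332)),('side',(.1,-.06,.058),(142,337))],[.55,0,1.8])
fit('stand both',[('top',(-.1,-.06,.07),(436,40)),('top',(-.1,.06,.07),(470,160)),('top',(.1,.06,.058),(280,212)),('top',(.1,-.06,.058),(243,95)),('side',(-.1,-.06,.07),(142,207)),('side',(-.1,.06,.07),(246,205)),('side',(.1,.06,.058),(260,332)),('side',(.1,-.06,.058),(142,337))],[.55,0,1.8])
E
```

```text
t 8.4 tcp [ 0.4629 -0.0575  0.2558] ax 157.8 tilt [-0.002  0.001 -1.   ] F [ 1.1 -0.6  0.3] q6 -1.52 | d [ 0.0999  0.3635 -0.0039] yaw -0.0043
stand side only [0.5602 0.0193 1.8237] yaw deg 104.5 
 [[-0.3, 0.2], [0.3, -0.3], [0.3, 0.1], [-0.3, -0.1]]
stand both [0.5594 0.0207 1.8264] yaw deg 104.6 
 [[1.7, -0.5], [1.6, -0.4], [-1.6, 0.5], [-0.2, -0.4], [-0.3, 0.5], [0.4, -0.1], [0.6, 0.5], [-0.1, 0.3]]
```

>>> {"name": "move_arm", "arguments": {"plan": [{"x":0.1,"y":0.363,"z":-0.004,"yaw":-0.004,"fingers":0},{"x":0.1,"y":0.363,"z":-0.004,"yaw":-0.004,"fingers":0},{"x":0.1,"y":0.363,"z":-0.004,"yaw":-0.004,"fingers":0},{"x":0.1,"y":0.363,"z":-0.004,"yaw":-0.004,"fingers":0},{"x":0.1,"y":0.363,"z":-0.004,"yaw":-0.004,"fingers":0}]}}

```text
time: 8.9
eef_pos: [0.4941, 0.1904, 0.2584]
tcp_rot: [0.194, 0.981, -0.001, -0.001]
contact_force: [1.2, -0.3, 1.4]
opening: 1.0
finger_force: 0.0
```

```bash
python3 - <<'E'
from h import *
go(.5081,.3167,.12,158)
E
```

```text
t 8.9 tcp [0.4941 0.1904 0.2584] ax 157.7 tilt [-0.003 -0.001 -1.   ] F [ 1.2 -0.3  1.4] q6 -1.0 | d [0.0347 0.1224 0.1383] yaw -0.0056
```

>>> {"name": "move_arm", "arguments": {"plan": [{"x":0.035,"y":0.122,"z":0.02,"yaw":-0.004,"fingers":0},{"x":0.035,"y":0.122,"z":0.06,"yaw":-0.004,"fingers":0},{"x":0.035,"y":0.122,"z":0.1,"yaw":-0.004,"fingers":0},{"x":0.035,"y":0.122,"z":0.138,"yaw":-0.004,"fingers":0},{"x":0.035,"y":0.122,"z":0.138,"yaw":-0.004,"fingers":0}]}}

```text
time: 9.4
eef_pos: [0.5032, 0.3135, 0.1133]
tcp_rot: [0.191, 0.982, -0.004, -0.007]
contact_force: [-1.1, 0.3, -1.5]
opening: 1.001
finger_force: 0.0
```

>>> {"name": "move_arm", "arguments": {"plan": [{"x":0,"y":0,"z":0,"yaw":0,"fingers":0},{"x":0,"y":0,"z":0,"yaw":0,"fingers":0}]}}

```text
time: 9.6
eef_pos: [0.5102, 0.3143, 0.1242]
tcp_rot: [0.192, 0.981, 0.001, 0.001]
contact_force: [0.1, 0.2, 0.6]
opening: 0.999
finger_force: 0.0
```

```bash
python3 - <<'E'
from h import *
go(.5081,.3167,.025,158)
b=snap('side','b3.png')
B=cv2.resize(b[230:360,220:360],(646,600),interpolation=2)
cv2.imwrite('pics/c3.png',cv2.convertScaleAbs(B[:,:,::-1],alpha=1.1))
print(proj('side',[[.5081,.3167,.056]]))
E
```

```text
t 9.6 tcp [0.5102 0.3143 0.1242] ax 157.9 tilt [ 0.002  0.001 -1.   ] F [0.1 0.2 0.6] q6 -0.8 | d [0.003  0.0013 0.0992] yaw -0.0025
[[280.45987001 314.82648817]]
```

View pics/c3.png

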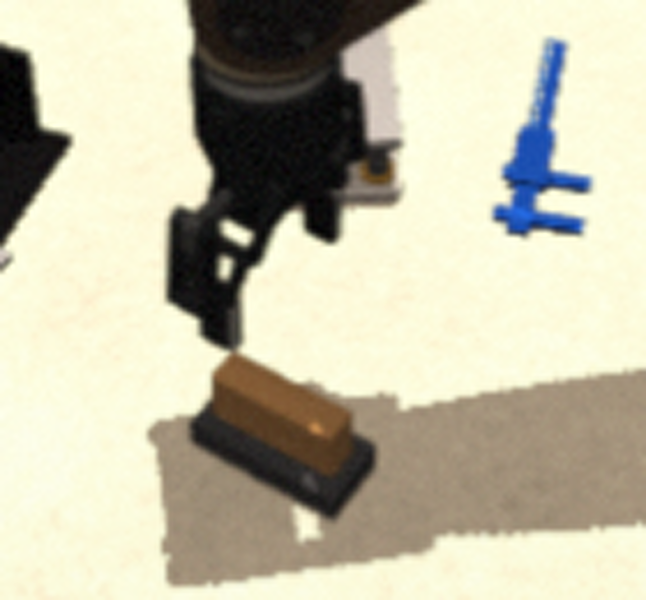

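The gripper hovers above the block with fingers straddling the rib (rib centre at about crop pixel (282,410)). Descending.

>>> {"name": "move_arm", "arguments": {"plan": [{"x":0.002,"y":0.001,"z":0.02,"yaw":0,"fingers":0},{"x":0.002,"y":0.001,"z":0.045,"yaw":0,"fingers":0},{"x":0.002,"y":0.001,"z":0.065,"yaw":0,"fingers":0},{"x":0.002,"y":0.001,"z":0.075,"yaw":0,"fingers":0},{"x":0.002,"y":0.001,"z":0.08,"yaw":0,"fingers":0}]}}

```text
time: 10.15
eef_pos: [0.5087, 0.316, 0.0437]
tcp_rot: [0.192, 0.981, 0.001, 0.001]
contact_force: [-0.5, 0.1, 0.3]
opening: 1.003
finger_force: 0.0
```

>>> {"name": "move_arm", "arguments": {"plan": [{"x":0,"y":0,"z":0,"yaw":0,"fingers":0},{"x":0,"y":0,"z":0,"yaw":0,"fingers":0.2}], "force": 70}}

```text
time: 10.35
eef_pos: [0.5087, 0.3165, 0.0441]
tcp_rot: [0.192, 0.981, 0.001, 0.001]
contact_force: [0.3, -0.4, -0.8]
opening: 0.858
finger_force: 0.0
```

```bash
python3 - <<'E'
from h import *
go(.5081,.3167,.025,158)
E
```

```text
t 10.35 tcp [0.5087 0.3165 0.0441] ax 157.9 tilt [ 0.003  0.001 -1.   ] F [ 0.3 -0.4 -0.8] q6 -0.8 | d [ 0.0007 -0.0001  0.0191] yaw -0.002
```

>>> {"name": "move_arm", "arguments": {"plan": [{"x":0,"y":0,"z":0.01,"yaw":0,"fingers":0.3},{"x":0,"y":0,"z":0.019,"yaw":0,"fingers":0.5},{"x":0,"y":0,"z":0.019,"yaw":0,"fingers":0.65},{"x":0,"y":0,"z":0.019,"yaw":0,"fingers":0.75},{"x":0,"y":0,"z":0.019,"yaw":0,"fingers":1}]}}

```text
time: 10.85
eef_pos: [0.507, 0.316, 0.0228]
tcp_rot: [0.192, 0.981, -0.0, -0.001]
contact_force: [0.3, 0.2, -3.8]
opening: 0.269
finger_force: 68.6
```

>>> {"name": "move_arm", "arguments": {"plan": [{"x":0,"y":0,"z":0,"yaw":0,"fingers":1},{"x":0,"y":0,"z":0,"yaw":0,"fingers":1},{"x":0,"y":0,"z":0,"yaw":0,"fingers":1}]}}

```text
time: 11.15
eef_pos: [0.5074, 0.3162, 0.0233]
tcp_rot: [0.192, 0.981, -0.0, -0.0]
contact_force: [0.3, -0.6, -2.8]
opening: 0.27
finger_force: 68.6
```

```bash
python3 - <<'E'
from h import *
go(.5081,.3167,.025,158)
E
```

```text
t 11.15 tcp [0.5074 0.3162 0.0233] ax 157.9 tilt [-0. -0. -1.] F [ 0.3 -0.6 -2.8] q6 -0.8 | d [-0.0004  0.0008 -0.0017] yaw -0.0018
```

>>> {"name": "move_arm", "arguments": {"plan": [{"x":0,"y":0,"z":-0.01,"yaw":0,"fingers":1},{"x":0,"y":0,"z":-0.035,"yaw":0,"fingers":1},{"x":0,"y":0,"z":-0.07,"yaw":0,"fingers":1},{"x":0,"y":0,"z":-0.1,"yaw":0,"fingers":1},{"x":0,"y":0,"z":-0.12,"yaw":0,"fingers":1}]}}

```text
time: 11.65
eef_pos: [0.5088, 0.3167, 0.1474]
tcp_rot: [0.192, 0.981, 0.001, 0.002]
contact_force: [1.1, 0.2, -2.7]
opening: 0.273
finger_force: 68.9
```

```bash
python3 - <<'E'
from h import *
go(.5756,-.040,.145,194.6)
E
```

```text
t 11.65 tcp [0.5088 0.3167 0.1474] ax 157.9 tilt [ 0.004  0.002 -1.   ] F [ 1.1  0.2 -2.7] q6 -0.8 | d [-0.1961 -0.3054  0.002 ] yaw -0.6406
```

>>> {"name": "move_arm", "arguments": {"plan": [{"x":-0.008,"y":-0.012,"z":0,"yaw":-0.05,"fingers":1},{"x":-0.02,"y":-0.032,"z":0,"yaw":-0.13,"fingers":1},{"x":-0.038,"y":-0.06,"z":0,"yaw":-0.23,"fingers":1},{"x":-0.057,"y":-0.09,"z":0,"yaw":-0.33,"fingers":1},{"x":-0.075,"y":-0.118,"z":0,"yaw":-0.4,"fingers":1}]}}

```text
time: 12.15
eef_pos: [0.5328, 0.1775, 0.1444]
tcp_rot: [-0.009, 1.0, 0.0, 0.001]
contact_force: [0.6, 0.4, -3.9]
opening: 0.274
finger_force: 68.9
```

```bash
python3 - <<'E'
from h import *
go(.5756,-.040,.145,194.6)
E
```

```text
t 12.15 tcp [0.5328 0.1775 0.1444] ax -179.0 tilt [ 0.001  0.    -1.   ] F [ 0.6  0.4 -3.9] q6 -1.45 | d [-0.0389 -0.2182 -0.0005] yaw -0.2367
```

>>> {"name": "move_arm", "arguments": {"plan": [{"x":-0.006,"y":-0.035,"z":0,"yaw":-0.06,"fingers":1},{"x":-0.013,"y":-0.075,"z":0,"yaw":-0.13,"fingers":1},{"x":-0.021,"y":-0.115,"z":0,"yaw":-0.19,"fingers":1},{"x":-0.028,"y":-0.155,"z":0,"yaw":-0.23,"fingers":1},{"x":-0.033,"y":-0.185,"z":0,"yaw":-0.237,"fingers":1}]}}

```text
time: 12.65
eef_pos: [0.5687, -0.0082, 0.1446]
tcp_rot: [-0.125, 0.992, -0.0, 0.001]
contact_force: [1.1, 0.3, -2.7]
opening: 0.269
finger_force: 69.0
```

>>> {"name": "move_arm", "arguments": {"plan": [{"x":0,"y":0,"z":0,"yaw":0,"fingers":1},{"x":0,"y":0,"z":0,"yaw":0,"fingers":1}]}}

```text
time: 12.85
eef_pos: [0.5683, -0.0064, 0.1441]
tcp_rot: [-0.124, 0.992, 0.0, 0.0]
contact_force: [-0.4, 0.5, -3.7]
opening: 0.27
finger_force: 69.3
```

```bash
python3 - <<'E'
from h import *
go(.5756,-.040,.1,194.6)
E
```

```text
t 12.85 tcp [ 0.5683 -0.0064  0.1441] ax -165.7 tilt [ 0.001  0.    -1.   ] F [-0.4  0.5 -3.7] q6 -2.01 | d [ 0.0013 -0.0344  0.0441] yaw -0.0055
```

>>> {"name": "move_arm", "arguments": {"plan": [{"x":0.0005,"y":-0.012,"z":0,"yaw":-0.005,"fingers":1},{"x":0.001,"y":-0.028,"z":0.01,"yaw":-0.005,"fingers":1},{"x":0.001,"y":-0.034,"z":0.025,"yaw":-0.005,"fingers":1},{"x":0.001,"y":-0.034,"z":0.042,"yaw":-0.005,"fingers":1},{"x":0.001,"y":-0.034,"z":0.052,"yaw":-0.005,"fingers":1}]}}

```text
time: 13.35
eef_pos: [0.5742, -0.039, 0.0884]
tcp_rot: [-0.128, 0.992, 0.001, -0.002]
contact_force: [-0.4, -0.9, -4.3]
opening: 0.271
finger_force: 69.4
```

>>> {"name": "move_arm", "arguments": {"plan": [{"x":0,"y":0,"z":0,"yaw":0,"fingers":1},{"x":0,"y":0,"z":0,"yaw":0,"fingers":1}]}}

```text
time: 13.55
eef_pos: [0.5756, -0.0389, 0.0909]
tcp_rot: [-0.128, 0.992, 0.0, -0.0]
contact_force: [-0.7, -0.8, -2.5]
opening: 0.274
finger_force: 69.3
```

```bash
python3 - <<'E'
from h import *
go(.5756,-.040,.0815,194.6)
b=snap('side','b4.png')
B=cv2.resize(b[185:285,240:330],(540,600),interpolation=2)
cv2.imwrite('pics/c4.png',cv2.convertScaleAbs(B[:,:,::-1],alpha=1.1))
E
```

```text
t 13.55 tcp [ 0.5756 -0.0389  0.0909] ax -165.3 tilt [-0.001  0.    -1.   ] F [-0.7 -0.8 -2.5] q6 -2.07 | d [ 0.0002 -0.0011  0.0094] yaw 0.0016
```

View pics/c4.png

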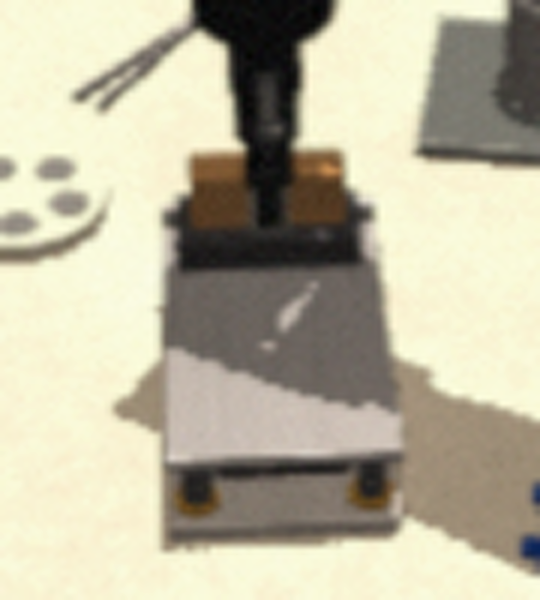

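The block hovers above the plate parallel to the lip, about 2 mm off-centre to the left (block edges 181–358, plate edges about 168–380). I'll correct by +2 mm along tool x and lower.

>>> {"name": "move_arm", "arguments": {"plan": [{"x":0.001,"y":0,"z":0.003,"yaw":0.001,"fingers":1},{"x":0.002,"y":0,"z":0.005,"yaw":0.001,"fingers":1},{"x":0.002,"y":0,"z":0.007,"yaw":0.001,"fingers":1},{"x":0.002,"y":0,"z":0.008,"yaw":0.001,"fingers":1},{"x":0.002,"y":0,"z":0.009,"yaw":0.001,"fingers":1}]}}

```text
time: 14.1
eef_pos: [0.5738, -0.0395, 0.0824]
tcp_rot: [-0.127, 0.992, 0.0, 0.0]
contact_force: [-0.0, 0.1, -3.6]
opening: 0.268
finger_force: 69.3
```

>>> {"name": "move_arm", "arguments": {"plan": [{"x":0,"y":0,"z":0,"yaw":0,"fingers":1},{"x":0,"y":0,"z":0.001,"yaw":0,"fingers":1},{"x":0,"y":0,"z":0.001,"yaw":0,"fingers":1}]}}

```text
time: 14.4
eef_pos: [0.5738, -0.0395, 0.0814]
tcp_rot: [-0.127, 0.992, 0.0, -0.0]
contact_force: [-0.3, 0.0, -2.9]
opening: 0.272
finger_force: 69.3
```

>>> {"name": "move_arm", "arguments": {"plan": [{"x":0,"y":0,"z":0.001,"yaw":0,"fingers":1},{"x":0,"y":0,"z":0.001,"yaw":0,"fingers":1},{"x":0,"y":0,"z":0.001,"yaw":0,"fingers":1}]}}

```text
time: 14.7
eef_pos: [0.5739, -0.0396, 0.0805]
tcp_rot: [-0.127, 0.992, -0.0, 0.0]
contact_force: [-0.3, 0.1, -2.5]
opening: 0.274
finger_force: 69.5
```

>>> {"name": "move_arm", "arguments": {"plan": [{"x":0,"y":0,"z":0.0005,"yaw":0,"fingers":1},{"x":0,"y":0,"z":0.0005,"yaw":0,"fingers":1},{"x":0,"y":0,"z":0.0005,"yaw":0,"fingers":1}]}}

```text
time: 15.0
eef_pos: [0.5739, -0.0395, 0.0804]
tcp_rot: [-0.127, 0.992, -0.0, 0.0]
contact_force: [-2.3, 0.9, 0.6]
opening: 0.27
finger_force: 69.8
```

>>> {"name": "move_arm", "arguments": {"plan": [{"x":0,"y":-0.001,"z":0,"yaw":0,"fingers":1},{"x":0,"y":-0.002,"z":0,"yaw":0,"fingers":1},{"x":0,"y":-0.003,"z":0,"yaw":0,"fingers":1},{"x":0,"y":-0.004,"z":0,"yaw":0,"fingers":1},{"x":0,"y":-0.004,"z":0,"yaw":0,"fingers":1}]}}

```text
time: 15.5
eef_pos: [0.5753, -0.0435, 0.0804]
tcp_rot: [-0.127, 0.992, -0.0, 0.0]
contact_force: [-0.0, 1.0, 2.0]
opening: 0.27
finger_force: 69.9
```

>>> {"name": "move_arm", "arguments": {"plan": [{"x":0,"y":-0.001,"z":0,"yaw":0,"fingers":1},{"x":0,"y":-0.0015,"z":0,"yaw":0,"fingers":1},{"x":0,"y":-0.0015,"z":0,"yaw":0,"fingers":1}]}}

```text
time: 15.8
eef_pos: [0.5755, -0.0449, 0.0803]
tcp_rot: [-0.127, 0.992, -0.0, 0.0]
contact_force: [0.4, 1.8, 3.2]
opening: 0.272
finger_force: 70.0
```

```bash
python3 - <<'E'
from h import *
go(.578,-.049,.08,194.6)
b=snap('side','b5.png')
B=cv2.resize(b[195:265,255:320],(557,600),interpolation=2)
cv2.imwrite('pics/c5.png',cv2.convertScaleAbs(B[:,:,::-1],alpha=1.3))
E
```

```text
t 15.8 tcp [ 0.5755 -0.0449  0.0803] ax -165.4 tilt [ 0.001 -0.    -1.   ] F [0.4 1.8 3.2] q6 -2.08 | d [-0.0013 -0.0046  0.0003] yaw 0.0004
```

View pics/c5.png

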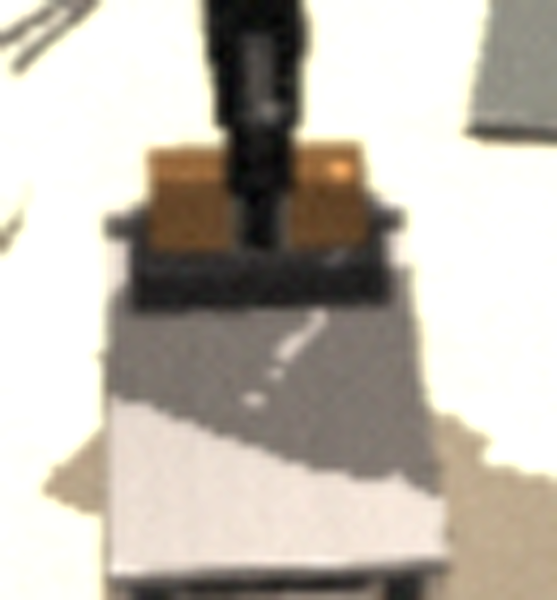

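The block lies flat and centred (edges 135–385, plate about 110–415) close to the lip. Feeling for the lip in 1 mm steps.

>>> {"name": "move_arm", "arguments": {"plan": [{"x":0,"y":-0.0005,"z":0,"yaw":0,"fingers":1},{"x":0,"y":-0.001,"z":0,"yaw":0,"fingers":1},{"x":0,"y":-0.001,"z":0,"yaw":0,"fingers":1}]}}

```text
time: 16.15
eef_pos: [0.5756, -0.0459, 0.0801]
tcp_rot: [-0.127, 0.992, -0.0, 0.0]
contact_force: [0.3, 3.1, 3.3]
opening: 0.266
finger_force: 70.0
```

>>> {"name": "move_arm", "arguments": {"plan": [{"x":0,"y":-0.0005,"z":0,"yaw":0,"fingers":1},{"x":0,"y":-0.001,"z":0,"yaw":0,"fingers":1},{"x":0,"y":-0.001,"z":0,"yaw":0,"fingers":1}]}}

```text
time: 16.45
eef_pos: [0.5757, -0.0469, 0.08]
tcp_rot: [-0.127, 0.992, -0.0, 0.0]
contact_force: [-0.2, 2.7, 3.0]
opening: 0.271
finger_force: 70.0
```

>>> {"name": "move_arm", "arguments": {"plan": [{"x":0,"y":-0.0005,"z":0,"yaw":0,"fingers":1},{"x":0,"y":-0.001,"z":0,"yaw":0,"fingers":1},{"x":0,"y":-0.001,"z":0,"yaw":0,"fingers":1}]}}

```text
time: 16.75
eef_pos: [0.5758, -0.0473, 0.0798]
tcp_rot: [-0.127, 0.992, 0.001, -0.0]
contact_force: [-0.7, 4.3, 3.3]
opening: 0.271
finger_force: 70.2
```

>>> {"name": "move_arm", "arguments": {"plan": [{"x":0,"y":0,"z":0.001,"yaw":0,"fingers":1},{"x":0,"y":0,"z":0.002,"yaw":0,"fingers":1},{"x":0,"y":0,"z":0.003,"yaw":0,"fingers":1},{"x":0,"y":0,"z":0.004,"yaw":0,"fingers":1},{"x":0,"y":0,"z":0.004,"yaw":0,"fingers":1}]}}

```text
time: 17.25
eef_pos: [0.5757, -0.0473, 0.0763]
tcp_rot: [-0.127, 0.992, 0.001, -0.0]
contact_force: [-2.2, 4.8, 7.3]
opening: 0.272
finger_force: 70.6
```

>>> {"name": "move_arm", "arguments": {"plan": [{"x":0,"y":0.0005,"z":0.001,"yaw":0,"fingers":1},{"x":0,"y":0.0008,"z":0.002,"yaw":0,"fingers":1},{"x":0,"y":0.001,"z":0.0025,"yaw":0,"fingers":1},{"x":0,"y":0.001,"z":0.0025,"yaw":0,"fingers":1}]}}

```text
time: 17.65
eef_pos: [0.5758, -0.0472, 0.0745]
tcp_rot: [-0.127, 0.992, -0.0, -0.0]
contact_force: [-2.4, 2.8, 7.7]
opening: 0.273
finger_force: 70.9
```

```bash
python3 - <<'E'
from h import *
p=np.array([.560,.020])+.074*np.array([np.cos(np.radians(104.6)),np.sin(np.radians(104.6))])
print(p);go(p[0],p[1],.0735,194.6)
E
```

```text
[0.54134687 0.09161048]
t 17.65 tcp [ 0.5758 -0.0472  0.0745] ax -165.4 tilt [-0.    -0.001 -1.   ] F [-2.4  2.8  7.7] q6 -2.08 | d [-0.0018  0.143   0.0009] yaw 0.0008
```

>>> {"name": "move_arm", "arguments": {"plan": [{"x":0,"y":0,"z":0.001,"yaw":0,"fingers":1},{"x":0,"y":0.003,"z":0.001,"yaw":0,"fingers":1},{"x":0,"y":0.007,"z":0.001,"yaw":0,"fingers":1},{"x":0,"y":0.012,"z":0.001,"yaw":0,"fingers":1},{"x":0,"y":0.017,"z":0.001,"yaw":0,"fingers":1}]}}

```text
time: 18.15
eef_pos: [0.5741, -0.0334, 0.0751]
tcp_rot: [-0.128, 0.992, -0.004, 0.003]
contact_force: [1.1, -5.0, 7.7]
opening: 0.276
finger_force: 70.9
```

>>> {"name": "move_arm", "arguments": {"plan": [{"x":0,"y":0.005,"z":0,"yaw":0,"fingers":1},{"x":0,"y":0.01,"z":0,"yaw":0,"fingers":1},{"x":0,"y":0.015,"z":0,"yaw":0,"fingers":1},{"x":0,"y":0.02,"z":0,"yaw":0,"fingers":1},{"x":0,"y":0.025,"z":0,"yaw":0,"fingers":1}]}}

```text
time: 18.65
eef_pos: [0.568, -0.0091, 0.0751]
tcp_rot: [-0.128, 0.992, -0.004, 0.003]
contact_force: [1.5, -4.0, 7.3]
opening: 0.264
finger_force: 70.9
```

```bash
python3 - <<'E'
from h import *
go(.5417,.0907,.0735,194.6)
E
```

```text
t 18.65 tcp [ 0.568  -0.0091  0.0751] ax -165.3 tilt [ 0.007 -0.007 -1.   ] F [ 1.5 -4.   7.3] q6 -2.02 | d [0.     0.1032 0.0007] yaw 0.0025
```

>>> {"name": "move_arm", "arguments": {"plan": [{"x":0,"y":0.005,"z":0.0005,"yaw":0,"fingers":1},{"x":0,"y":0.01,"z":0.001,"yaw":0,"fingers":1},{"x":0,"y":0.015,"z":0.0013,"yaw":0,"fingers":1},{"x":0,"y":0.02,"z":0.0013,"yaw":0,"fingers":1},{"x":0,"y":0.025,"z":0.0013,"yaw":0,"fingers":1}]}}

```text
time: 19.15
eef_pos: [0.5621, 0.0151, 0.0741]
tcp_rot: [-0.128, 0.992, -0.004, 0.003]
contact_force: [1.9, -5.4, 8.5]
opening: 0.273
finger_force: 70.9
```

```bash
python3 - <<'E'
from h import *
go(.5415,.0905,.0735,194.6)
E
```

```text
t 19.15 tcp [0.5621 0.0151 0.0741] ax -165.2 tilt [ 0.008 -0.007 -1.   ] F [ 1.9 -5.4  8.5] q6 -1.98 | d [ 0.0007  0.0782 -0.    ] yaw 0.0026
```

>>> {"name": "move_arm", "arguments": {"plan": [{"x":0,"y":0.005,"z":0.0003,"yaw":0,"fingers":1},{"x":0,"y":0.01,"z":0.0005,"yaw":0,"fingers":1},{"x":0,"y":0.015,"z":0.0005,"yaw":0,"fingers":1},{"x":0,"y":0.02,"z":0.0005,"yaw":0,"fingers":1},{"x":0,"y":0.025,"z":0.0005,"yaw":0,"fingers":1}]}}

```text
time: 19.65
eef_pos: [0.556, 0.0394, 0.0737]
tcp_rot: [-0.128, 0.992, -0.004, 0.004]
contact_force: [2.9, -5.5, 9.2]
opening: 0.27
finger_force: 71.0
```

>>> {"name": "move_arm", "arguments": {"plan": [{"x":0,"y":0.005,"z":0,"yaw":0,"fingers":1},{"x":0,"y":0.01,"z":0,"yaw":0,"fingers":1},{"x":0,"y":0.015,"z":0,"yaw":0,"fingers":1},{"x":0,"y":0.02,"z":0,"yaw":0,"fingers":1},{"x":0,"y":0.025,"z":0,"yaw":0,"fingers":1}]}}

```text
time: 20.15
eef_pos: [0.5497, 0.0637, 0.0737]
tcp_rot: [-0.128, 0.992, -0.004, 0.004]
contact_force: [1.9, -4.7, 9.1]
opening: 0.275
finger_force: 71.0
```

```bash
python3 - <<'E'
from h import *
go(.5415,.0905,.0735,194.6)
E
```

```text
t 20.15 tcp [0.5497 0.0637 0.0737] ax -165.2 tilt [ 0.008 -0.006 -1.   ] F [ 1.9 -4.7  9.1] q6 -1.89 | d [ 0.0011  0.028  -0.0001] yaw 0.0028
```

>>> {"name": "move_arm", "arguments": {"plan": [{"x":0,"y":0.005,"z":0,"yaw":0,"fingers":1},{"x":0,"y":0.01,"z":0,"yaw":0,"fingers":1},{"x":0,"y":0.015,"z":0,"yaw":0,"fingers":1},{"x":0,"y":0.02,"z":0,"yaw":0,"fingers":1},{"x":0,"y":0.024,"z":0,"yaw":0,"fingers":1}]}}

```text
time: 20.65
eef_pos: [0.5437, 0.0871, 0.0736]
tcp_rot: [-0.129, 0.992, -0.003, 0.004]
contact_force: [0.8, -5.1, 9.4]
opening: 0.268
finger_force: 71.0
```

>>> {"name": "move_arm", "arguments": {"plan": [{"x":0,"y":0,"z":0,"yaw":0,"fingers":1}]}}

```text
time: 20.75
eef_pos: [0.5435, 0.0876, 0.0736]
tcp_rot: [-0.128, 0.992, -0.003, 0.004]
contact_force: [2.4, -3.1, 8.7]
opening: 0.266
finger_force: 71.0
```

```bash
python3 - <<'E'
from h import *
go(.5415,.0905,.0735,194.6)
E
```

```text
t 20.75 tcp [0.5435 0.0876 0.0736] ax -165.2 tilt [ 0.008 -0.005 -1.   ] F [ 2.4 -3.1  8.7] q6 -1.85 | d [0.0012 0.0033 0.    ] yaw 0.0027
```

>>> {"name": "move_arm", "arguments": {"plan": [{"x":0,"y":0.002,"z":0,"yaw":0,"fingers":1},{"x":0,"y":0.004,"z":0,"yaw":0,"fingers":1},{"x":0,"y":0.004,"z":0,"yaw":0,"fingers":1}]}}

```text
time: 21.05
eef_pos: [0.5426, 0.0911, 0.0736]
tcp_rot: [-0.128, 0.992, -0.003, 0.004]
contact_force: [2.3, -3.7, 9.1]
opening: 0.274
finger_force: 71.0
```

>>> {"name": "move_arm", "arguments": {"plan": [{"x":0,"y":0,"z":-0.001,"yaw":0,"fingers":1},{"x":0,"y":0,"z":-0.0025,"yaw":0,"fingers":1},{"x":0,"y":0,"z":-0.004,"yaw":0,"fingers":1},{"x":0,"y":0,"z":-0.0055,"yaw":0,"fingers":1},{"x":0,"y":0,"z":-0.006,"yaw":0,"fingers":1}]}}

```text
time: 21.55
eef_pos: [0.5421, 0.0915, 0.0786]
tcp_rot: [-0.128, 0.992, -0.002, 0.003]
contact_force: [3.3, -2.3, 4.6]
opening: 0.269
finger_force: 70.6
```

```bash
python3 - <<'E'
from h import *
go(.5415,.0905,.0805,194.6)
E
```

```text
t 21.55 tcp [0.5421 0.0915 0.0786] ax -165.3 tilt [ 0.007 -0.004 -1.   ] F [ 3.3 -2.3  4.6] q6 -1.84 | d [ 0.0008 -0.0008 -0.0019] yaw 0.0017
```

>>> {"name": "move_arm", "arguments": {"plan": [{"x":0,"y":-0.0005,"z":-0.001,"yaw":0,"fingers":1},{"x":0,"y":-0.0005,"z":-0.002,"yaw":0,"fingers":1},{"x":0,"y":-0.0005,"z":-0.0025,"yaw":0,"fingers":1},{"x":0,"y":-0.0005,"z":-0.0025,"yaw":0,"fingers":1}]}}

```text
time: 21.95
eef_pos: [0.5395, 0.0929, 0.0793]
tcp_rot: [-0.127, 0.992, -0.0, 0.0]
contact_force: [2.3, -1.7, 4.0]
opening: 0.272
finger_force: 70.3
```

>>> {"name": "move_arm", "arguments": {"plan": [{"x":0,"y":0,"z":0,"yaw":0,"fingers":0.7},{"x":0,"y":0,"z":0,"yaw":0,"fingers":0.55},{"x":0,"y":0,"z":0,"yaw":0,"fingers":0.3},{"x":0,"y":0,"z":0,"yaw":0,"fingers":0},{"x":0,"y":0,"z":0,"yaw":0,"fingers":0}]}}

```text
time: 22.45
eef_pos: [0.5387, 0.0932, 0.0786]
tcp_rot: [-0.127, 0.992, 0.0, -0.001]
contact_force: [0.2, 0.0, -0.5]
opening: 0.934
finger_force: 0.0
```

>>> {"name": "move_arm", "arguments": {"plan": [{"x":0,"y":0,"z":0,"yaw":0,"fingers":0},{"x":0,"y":0,"z":-0.02,"yaw":0,"fingers":0},{"x":0,"y":0,"z":-0.06,"yaw":0,"fingers":0},{"x":0,"y":0,"z":-0.1,"yaw":0,"fingers":0},{"x":0,"y":0,"z":-0.14,"yaw":0,"fingers":0}]}}

```text
time: 22.95
eef_pos: [0.5389, 0.093, 0.2205]
tcp_rot: [-0.127, 0.992, 0.0, -0.0]
contact_force: [1.2, 0.6, 0.1]
opening: 1.0
finger_force: 0.0
```

>>> {"name": "move_arm", "arguments": {"plan": [{"x":0,"y":0,"z":-0.03,"yaw":0,"fingers":0},{"x":0,"y":0,"z":-0.06,"yaw":0,"fingers":0},{"x":0,"y":0,"z":-0.06,"yaw":0,"fingers":0}]}}

```text
time: 23.25
eef_pos: [0.5416, 0.093, 0.2852]
tcp_rot: [-0.127, 0.992, -0.001, 0.005]
contact_force: [0.2, -0.6, 1.3]
opening: 1.0
finger_force: 0.0
```

```bash
python3 - <<'E'
from h import *
go(.5415,.0905,.3)
b=snap('side','b6.png')
B=cv2.resize(b[150:290,220:380],(685,600),interpolation=2)
cv2.imwrite('pics/c6.png',cv2.convertScaleAbs(B[:,:,::-1],alpha=1.2))
E
```

```text
t 23.25 tcp [0.5416 0.093  0.2852] ax -165.4 tilt [ 0.01 -0.   -1.  ] F [ 0.2 -0.6  1.3] q6 -1.84 | d [ 0.0006 -0.0025 -0.0148] yaw 0.0
```

View pics/c6.png

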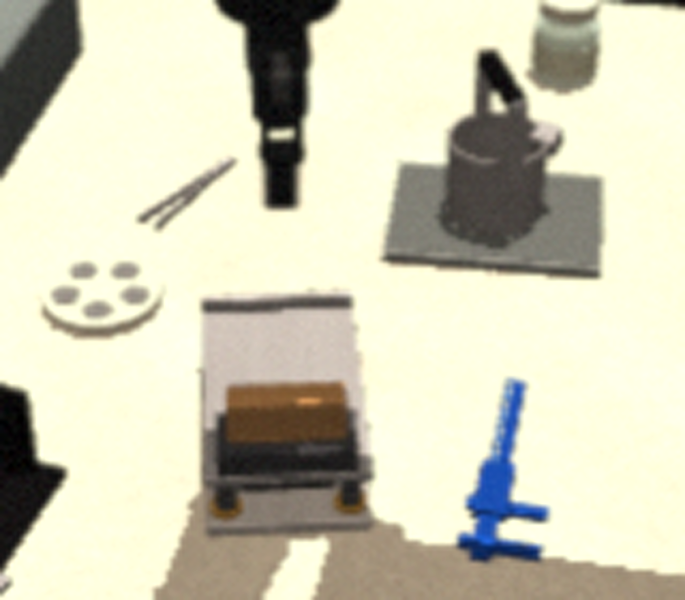

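The block lies flat at the open end (sole's front edge at rows 465–475, just inside the plate edge at about 480). The pot stands upright on the mat, the nearby things in view are unmoved, and the gripper is clear.

```bash
python3 -c "
from plant import ctrl
print(ctrl.sign_off())"
```

```text
the job is handed in; nothing more can be done
None
```

I handed the job in at about 23 s: the pot stands upright on the mat, and the block was swept from the lip and lies flat at the open end, with the plate sunk an estimated 5–7 mm during the sweep.

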